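# Try jar caps on the thread gauge and sort them

## Task

Try the two loose knurled caps, one at a time, on the upright thread gauge: put the cap over its neck and screw it on clockwise as far as it will turn, then screw it off again and put it away before trying the other. A cap that turns fully home on the gauge's shoulder goes in the oblong tray; one that stops short goes in the round tin. Lay the caps flat on the floor of their tray or tin, mouth down, and leave the bottle, the capped jar and the brush pot where they stand.

Things in the scene. Friction and masses are not known exactly. Their poses are not given: they have to be found in the camera images.
- cap_1: loose knurled aluminium screw cap, standing mouth down: outside diameter 49 mm (50 over the knurling), height 27, bore 41, crown 4.5 thick, 60 g. Origin: centre of its open rim (underside), z up through the crown. Four short ribs on the crown, at 0, 90, 180, 270 deg from its +x, show where the thread lugs are. Both caps look alike; only trying tells whether one goes home
- cap_1_lugs (a point): centre of the ring of four thread lugs inside the bore, 3 mm above the rim (the lugs' lower face). Lugs at 0, 90, 180, 270 deg from the cap's +x, each 5 mm wide, 2 high, sloped like the thread, reaching in to a 33 mm circle
- cap_2: loose knurled aluminium screw cap, standing mouth down: outside diameter 49 mm (50 over the knurling), height 27, bore 41, crown 4.5 thick, 60 g. Origin: centre of its open rim (underside), z up through the crown. Four short ribs on the crown, at 0, 90, 180, 270 deg from its +x, show where the thread lugs are. Both caps look alike; only trying tells whether one goes home
- cap_2_lugs (a point): centre of the ring of four thread lugs inside the bore, 3 mm above the rim (the lugs' lower face). Lugs at 0, 90, 180, 270 deg from the cap's +x, each 5 mm wide, 2 high, sloped like the thread, reaching in to a 33 mm circle
- gauge: thread gauge bolted to the bench: steel plate 80 x 80 x 12 mm with four bolt heads to 16 mm high, a round shoulder of 52 mm diameter whose flat top is 30 mm above the bench, and on it a threaded neck. Origin: underside of the plate, on the neck's axis, z up. Four black lines on the shoulder, at 0, 90, 180, 270 deg from its +x, show where the thread ridges begin
- neck_top (a point): centre of the neck's flat top, 51 mm above the bench. The neck is 30 mm in diameter and 21 mm high, its top 4 mm bevelled to 24 mm. Four thread ridges, 2 mm thick (thinner for the first 20 deg), 38 mm over the crests: each begins over a black line, upper face 14 mm above the shoulder, and runs down clockwise (seen from above) to 2.5 mm. Right-handed, lead 24 mm: 6 mm down per quarter turn clockwise
- gauge_seat (a point): centre of the shoulder's flat top on the gauge, on the neck's axis, 30 mm above the bench: a good cap is home when its rim lies on it; a faulty one stops with its rim about 3.5 mm above it. A cap lowered straight on lands with its rim 5 mm (lugs about 75 deg clockwise from a black line) to 11 mm (lugs over the lines) above it, and needs 75 to 165 deg clockwise to go home; the ridges keep it from being pushed on or pulled off
- tray: shallow oblong aluminium tray, fixed, outside 130 (x) x 160 (y) x 24 mm high, walls and floor 4 mm; origin: centre of its underside
- tray_floor (a point): centre of the tray's inner floor, axes as the tray's
- tin: shallow round steel tin, fixed, outside diameter 138 mm, 28 mm high, wall 3 mm, floor 4 mm; origin: centre of its underside
- tin_floor (a point): centre of the tin's inner floor
- bottle: loose amber paint bottle, 60 mm diameter, 130 mm high, 250 g, bystander; origin: centre of its underside
- jar: loose glass paint jar closed with a cap like the two to be tried, 62 mm diameter, 80 mm high, 220 g, bystander; origin: centre of its underside
- brush_pot: loose white pot of brushes, 66 mm diameter, 145 mm high with its brushes, 350 g, bystander; origin: centre of its underside
Mind the look-alikes: they are no part of the job. What is shaped like the cap_2 but yellow is not meant. Leave any purple look-alike of the cap_1 alone.

How it is judged:
By the outcome, as a careful person would: the job done as asked, in the order asked, and still so for the second after the job is handed in, with the robot touching nothing.
It also fails if it takes over 72 s, if anything falls off the work surface, if the arm or the gripper's body presses on something with over 40 N, if the wrist force passes 120 N, or if a joint passes its speed limit or range.

## Robot

A 6-joint arm with a two-finger parallel gripper is mounted at the origin on the work surface. World frame = base frame: x ahead of the robot, y to its left, z up, the work surface at z = 0. Lengths are in mm, angles in rad, forces in N, time in s.
With the tool pointing down it reaches from about 350 to 775 mm from the base axis. Payload 7.3 kg.
Tool frame: the origin (TCP) lies at the very end of the fingers, on their centre line; the grasp point (between the pads) lies 19 mm behind it; z points along the fingers, y is the line along which they close (so a half turn about z gives the same grasp; the last joint's range is limited). The gripper opens to 92 mm and grips with 3 to 60 N. Pads are 19 mm wide; open, the fingers measure 130 mm over their backs; the gripper's body (75 mm by 190 mm) begins 47 mm behind the grasp point.
Start: joints at [-1.415, 0.342, 1.524, -0, 1.275, -0.146], TCP at [156.073, -501.284, 226.741] pointing down, gripper open.
Joint ranges: [-2.53, 2.53], [-0.77, 2.02], [0.04, 2.7], [-1, 4.14], [0.28, 2.66], [-3.11, 3.11]. Speed limits (rad/s): [2.57, 2.57, 3.14, 3.14, 3.14, 3.14].

## Interface

Orientations are given as [roll, pitch, yaw] about the fixed x, y, z axes, in that order (R = Rz(yaw) Ry(pitch) Rx(roll)).
In Python, from plant import get_obs, capture, close_job gives the robot as it stands. The module is installed in compiled form; this text tells all that it offers.
- The arm moves only by the shell command python3 -m handwheel 'ROWS'. ROWS is JSON, a list of rows, each a list of 3 entries, a list of its own where there are three numbers: the turn, a rotation vector about the tool's x, y, z in degrees, then the shift along the tool's x, y, z in m, then the opening, from 0 (shut) to 1 (fully open). A call has 1 to 12 rows; each row is the pose to reach, as a shift and turn from the pose commanded when the call began, along the tool's axes at that moment; what a row does not reach only later rows make up. A row lasts 1/10 s, in which the tool goes at most 50 mm and 8.59 degrees, less where a joint would pass 70% of its speed; a pose out of reach is approached as far as the arm can. A call with a gripper value outside its range is refused whole. The fingers move at their own pace and stop on an object; the grip force is fixed at half the most. Time passes only in rows, so rows that repeat a pose let the fingers close. It gives the time, the measured TCP pose, the force, the opening and the grip force at its end, in the units of the state.
- get_obs(): the state, without advancing time (a new reading comes with each control period).
- capture(name): name is "side" or "top" or "wrist"; returns a dict with "image" (480x640x3 uint8, red, green, blue), "depth" (480x640 float32, mm along the optical axis (not along the pixel's ray), 0 where there is no reading), "fx", "fy", "cx", "cy" (pixels), "k1" (the pictures are not rectified: a ray, as slopes to the right and down, at radius r is drawn at 1 + k1 r^2 times it, then the intrinsics apply), "camera_from_world" (4x4, takes a point from world to camera coordinates). Camera axes: x right, y down, z forward; pixel columns grow to the right and rows downward; lengths in mm; the calibration is good to about 2 mm. A picture is of the moment at which its call begins.
- close_job(): hands the job in; it is judged then, once.
The state is a dict: "time": time; "joint_positions": joint angles; "dq": joint speeds; "tau": joint torques, N m; "tool_pos": TCP position; "tcp_rot": TCP orientation; "contact_force": force on the tool from outside, world axes, zero at the start; "moment": the same for the moment, N m; "grip_width": finger opening in mm; "finger_force": force on a finger pad.
Only numpy, scipy, OpenCV 4.12 (cv2) and the standard library are available. Lean on these libraries where they do the work, as an engineer would, in place of code of your own. Each camera call takes 0.05 s, during which the arm holds its last target. There are 200 camera calls.

## Working session

There is one attempt and no reset: what is moved stays moved. The work goes in short steps, Python scripts to look and compute and a shell command to move; the robot and the scene stay as the last step left them, time stands still between calls to the robot, and variables do not carry over. Pictures are saved under pics/ and viewed, at most 10 in all, crops included, and the job is handed in when it is done.

```bash
mkdir -p pics
cat > h.py <<'E'
import numpy as np, cv2
from plant import get_obs, capture
def snap(n,f=None):
    c=capture(n)
    if f: cv2.imwrite(f'pics/{f}.png',c['image'][:,:,::-1])
    return c
def ray(c,u,v):
    x,y=(u-c['cx'])/c['fx'],(v-c['cy'])/c['fy']
    a,b=x,y
    for _ in range(20):
        s=1+c['k1']*(a*a+b*b); a,b=x/s,y/s
    T=np.array(c['camera_from_world']); R=T[:3,:3]
    return -R.T@T[:3,3], R.T@np.array([a,b,1.])
def onplane(c,u,v,z):
    o,d=ray(c,u,v); return o+d*(z-o[2])/d[2]
def proj(c,p):
    T=np.array(c['camera_from_world']); q=T[:3,:3]@np.array(p,float)+T[:3,3]
    a,b=q[0]/q[2],q[1]/q[2]; s=1+c['k1']*(a*a+b*b)
    return np.array([c['fx']*a*s+c['cx'],c['fy']*b*s+c['cy']])
def cloud(c):
    v,u=np.mgrid[0:480,0:640]; x=(u-c['cx'])/c['fx'];y=(v-c['cy'])/c['fy'];a,b=x,y
    for _ in range(20):
        s=1+c['k1']*(a*a+b*b); a,b=x/s,y/s
    d=c['depth']; P=np.stack([a*d,b*d,d],-1); T=np.array(c['camera_from_world'])
    return (P-T[:3,3])@T[:3,:3]
E
python3 - <<'E'
from h import *
print(get_obs())
c=snap('top','top0');s=snap('side','side0')
for k in(c,s): print(k['fx'],k['k1'],np.array(k['camera_from_world']).round(3).tolist())
E
```

```text
{'time': 0.0, 'joint_positions': array([-1.41502806e+00,  3.42744178e-01,  1.52503646e+00,  8.59083809e-06,
        1.27535994e+00, -1.46000836e-01]), 'dq': array([ 6.07533274e-04, -1.11055961e-03,  1.14905743e-03, -8.88819757e-05,
       -7.10184098e-04,  2.95789688e-04]), 'tau': array([ 2.56048981e-03, -4.31234980e+01, -2.44224536e+01,  7.19659659e-02,
        5.58728515e-02, -1.49826355e-04]), 'tool_pos': array([ 155.99515849, -500.86567913,  226.02702622]), 'tcp_rot': array([-3.14006239e+00, -2.33323714e-04,  3.01766413e-01]), 'contact_force': array([-0.73897991,  1.53726353, -0.6593691 ]), 'moment': array([ 0.03247443, -0.00873958, -0.01155391]), 'finger_force': 0.0, 'grip_width': 91.91580170079158}
599.2782686757756 0.05464205576433743 [[0.023, -1.0, -0.001, 0.099], [-0.995, -0.023, -0.099, 493.446], [0.099, 0.003, -0.995, 1059.459], [0.0, 0.0, 0.0, 1.0]]
459.49617399891264 -0.12176019321344443 [[-0.809, -0.587, 0.022, 392.313], [-0.404, 0.529, -0.746, 245.199], [0.427, -0.612, -0.666, 666.549], [0.0, 0.0, 0.0, 1.0]]
```

View pics/top0.png

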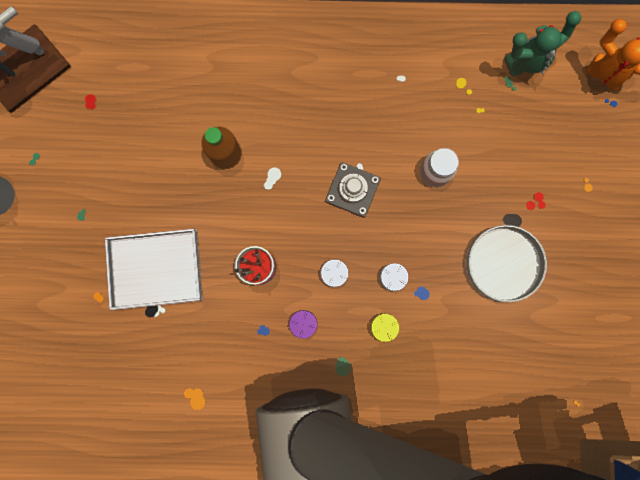

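View pics/side0.png

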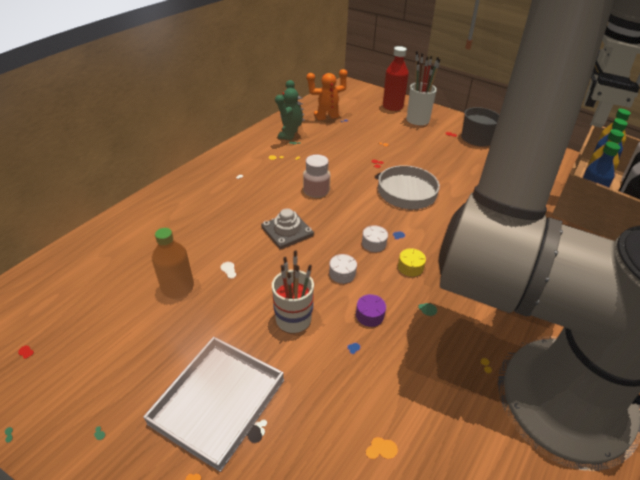

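Top view: white caps at (334,273) and (394,277), gauge (354,187), tray (153,269), tin (506,263), brush pot (255,265), jar (441,165), bottle (220,148), purple and yellow decoys at (303,324) and (385,327). The side view agrees.

Run:
```python
from h import *
c=snap('top');s=snap('side')
P=cloud(c)
for n,u,v,z in[('capA',334,273,27),('capB',394,277,27),('neck',354,186,51),('tray',153,269,4),('tin',506,263,4),('pot',255,265,100),('jar',444,161,80),('bottle',213,135,130),('pur',303,324,27),('yel',385,327,27)]:
    print(n,onplane(c,u,v,z).round(1),P[v,u].round(1))
hsv=cv2.cvtColor(c['image'],cv2.COLOR_RGB2HSV)
m=((hsv[...,1]<60)&(hsv[...,2]>120)).astype(np.uint8)
n,l,st,ce=cv2.connectedComponentsWithStats(m)
for i in range(1,n):
    if st[i,4]>300:
        cs=max(cv2.findContours((l==i).astype(np.uint8),0,2)[0],key=cv2.contourArea)
        print(st[i],cv2.minEnclosingCircle(cs),cv2.minAreaRect(cs))
w=snap('wrist','w0'); T=np.array(w['camera_from_world']); o=-T[:3,:3].T@T[:3,3]; ob=get_obs()
from scipy.spatial.transform import Rotation as R
Rt=R.from_euler('xyz',ob['tcp_rot']).as_matrix()
print('cam in tool',Rt.T@(o-ob['tool_pos']),(Rt.T@T[:3,:3].T).round(3).tolist(),w['fx'])
```

```text
capA [431.3  -7.1  27. ] [431.3  -7.1  26.8]
capB [ 426.7 -114.7   27. ] [ 426.7 -114.7   26.6]
neck [585.7 -39.   51. ] [586.2 -39.1  48.4]
tray [432.1 323.2   4. ] [432.1 323.    4.6]
tin [ 458.1 -320.9    4. ] [ 458.2 -321.5    2. ]
pot [438.6 126.4 100. ] [440.6 131.   60.8]
jar [ 627.5 -192.6   80. ] [ 627.  -192.2   81.9]
bottle [650.6 199.5 130. ] [650.2 199.2 131.5]
pur [339.5  46.   27. ] [339.6  45.9  29.2]
yel [337.7 -99.7  27. ] [337.6 -99.9  24.2]
[425 148  34  34 769] ((441.50665283203125, 164.1940155029297), 17.49807357788086) ((441.9000244140625, 164.6999969482422), (31.80000114440918, 34.20000076293945), 53.13010025024414)
[339 173  29  29 580] ((353.1041564941406, 187.0833282470703), 14.437371253967285) ((353.0, 187.0), (28.0, 28.0), 90.0)
[ 469  225   78   77 4261] ((507.06524658203125, 262.9092102050781), 39.408382415771484) ((507.5, 263.0), (76.0, 77.0), 90.0)
[ 105  229   95   88 6324] ((153.0, 269.5), 58.38888168334961) ((152.8163604736328, 273.7455749511719), (84.74523162841797, 91.99580383300781), 86.18592071533203)
[321 260  27  27 598] ((333.80767822265625, 272.80767822265625), 13.870291709899902) ((334.0, 273.0), (26.0, 26.0), 90.0)
[381 263  27  28 599] ((393.8507080078125, 276.5661315917969), 14.060161590576172) ((394.0, 276.5), (27.0, 26.0), 90.0)
[ 267  409   50   71 1489] ((295.5, 444.0), 40.5617790222168) ((295.4214172363281, 445.5517578125), (68.92337799072266, 49.48344802856445), 83.23382568359375)
cam in tool [  76.3470922     0.70553968 -156.92280683] [[-0.0, -0.959, -0.284], [1.0, -0.001, 0.0], [-0.0, -0.284, 0.959]] 348.9097303024395
```

View pics/w0.png

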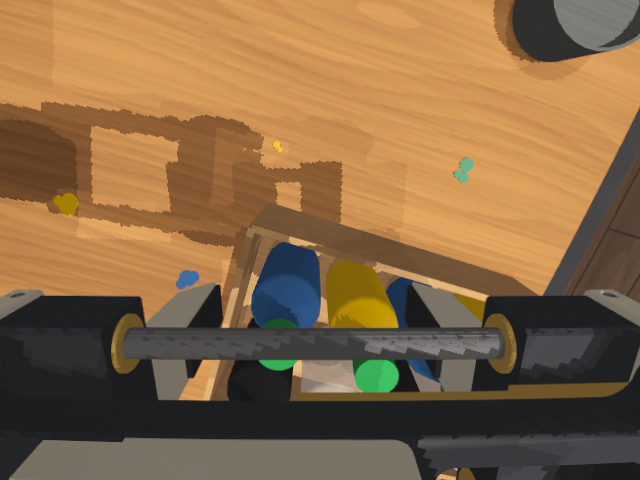

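```bash
cat >> h.py <<'E'
from scipy.spatial.transform import Rotation as Rn
def st():
    o=get_obs(); R=Rn.from_euler('xyz',o['tcp_rot']); x=R.as_matrix()[:,0]
    print('t',round(o['time'],2),'pos',o['tool_pos'].round(1),'yaw',round(np.degrees(np.arctan2(x[1],x[0])),1),'q6',o['joint_positions'][5].round(3),'F',o['contact_force'].round(1),'M',o['moment'].round(2),'w',round(o['grip_width'],1),'ff',round(o['finger_force'],1))
    return o
def go(x,y,z,yaw=None):
    o=st(); R=Rn.from_euler('xyz',o['tcp_rot']); X=R.as_matrix()[:,0]; y0=np.degrees(np.arctan2(X[1],X[0]))
    print('shift',((R.inv().apply(np.array([x,y,z])-o['tool_pos']))/1000).round(4))
    if yaw is not None:
        d=(R.inv()*Rn.from_euler('xyz',[np.pi,0,np.radians(yaw)])).as_rotvec(degrees=True); print('turn',d.round(1))
E
python3 -m handwheel '[[[0,0,-95],[0.5,-0.317,0.036],1],[[0,0,-95],[0.5,-0.317,0.036],1],[[0,0,-95],[0.5,-0.317,0.036],1],[[0,0,-95],[0.5,-0.317,0.036],1],[[0,0,-95],[0.5,-0.317,0.036],1],[[0,0,-95],[0.5,-0.317,0.036],1],[[0,0,-95],[0.5,-0.317,0.036],1],[[0,0,-95],[0.5,-0.317,0.036],1],[[0,0,-95],[0.5,-0.317,0.036],1],[[0,0,-95],[0.5,-0.317,0.036],1],[[0,0,-95],[0.5,-0.317,0.036],1],[[0,0,-95],[0.5,-0.317,0.036],1]]'
python3 -c "
from h import *
go(540,-50,190,200)"
```

```text
time: 1.45
tool_pos: [540.5, -47.7, 190.5]
tcp_rot: [3.141, 0.0, 1.965]
contact_force: [0.0, -0.2, -0.2]
grip_width: 91.7
finger_force: 0.0
t 1.45 pos [540.5 -47.7 190.5] yaw 112.6 q6 -0.624 F [ 0.  -0.2 -0.2] M [ 0.   -0.11 -0.02] w 91.7 ff 0.0
shift [-0.0019 -0.0013  0.0005]
turn [  0.    0.  -87.4]
```

```bash
python3 -m handwheel '[[[0,0,-87],[0,0,0],1],[[0,0,-87],[0,0,0],1],[[0,0,-87],[0,0,0],1],[[0,0,-87],[0,0,0],1],[[0,0,-87],[0,0,0],1],[[0,0,-87],[0,0,0],1],[[0,0,-87],[0,0,0],1],[[0,0,-87],[0,0,0],1],[[0,0,-87],[0,0,0],1],[[0,0,-87],[0,0,0],1],[[0,0,-87],[0,0,0],1],[[0,0,-87],[0,0,0],1]]'
python3 -c "
from h import *
st()
w=snap('wrist','w1')
np.save('w1.npy',w,allow_pickle=True)
for p in [(431.3,-7.1,27),(426.7,-114.7,27),(585.7,-39,51)]: print(proj(w,p))"
```

```text
time: 2.65
tool_pos: [539.2, -50.0, 190.6]
tcp_rot: [3.142, -0.0, -2.808]
contact_force: [0.9, 0.2, -1.0]
grip_width: 91.8
finger_force: 0.0
t 2.65 pos [539.2 -50.  190.6] yaw -160.9 q6 -2.138 F [ 0.9  0.2 -1. ] M [ 0.07 -0.13 -0.01] w 91.8 ff 0.0
[400.77397491 128.90078288]
[285.6630461   79.98043098]
[309.08972845 282.91969315]
```

View pics/w1.png

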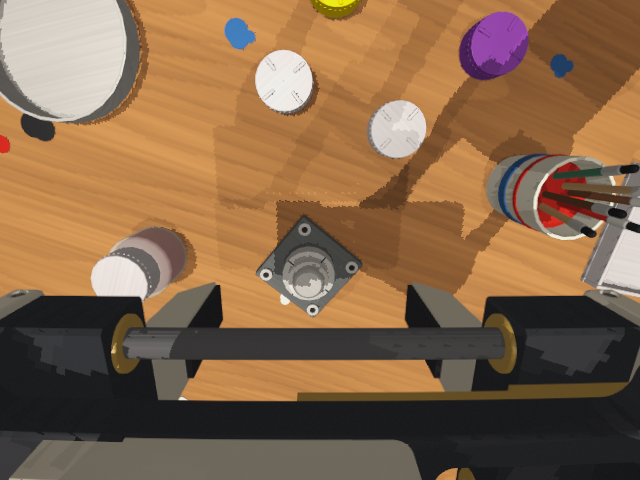

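Wrist view: caps at (285,81) and (398,129), gauge neck at about (309,275) with its plate corners clear. I'll rectify each onto its plane to read ribs and lines.

```bash
cat >> h.py <<'E'
def rect(c,x,y,z,half=42,n=260):
    # panel: right = +x, up = +y
    g=np.linspace(-half,half,n); M=np.zeros((n,n,2),np.float32)
    for i in range(n):
        for j in range(n): M[i,j]=proj(c,(x+g[j],y-g[i],z))
    im=cv2.remap(c['image'],M,None,cv2.INTER_CUBIC)[:,:,::-1].copy()
    cv2.drawMarker(im,(n//2,n//2),(0,0,255),0,8,1); return im
def circ(c,mask_pts,z):
    P=np.array([onplane(c,u,v,z)[:2] for u,v in mask_pts]); 
    A=np.c_[2*P,np.ones(len(P))]; s=np.linalg.lstsq(A,(P**2).sum(1),rcond=None)[0]
    return s[:2],np.sqrt(s[2]+s[0]**2+s[1]**2)
E
python3 - <<'E'
from h import *
w=np.load('w1.npy',allow_pickle=True).item()
cv2.imwrite('pics/r1.png',np.hstack([rect(w,431.3,-7.1,27),rect(w,426.7,-114.7,27),rect(w,585.7,-39,30)]))
g=cv2.cvtColor(w['image'],cv2.COLOR_RGB2HSV)
for n,(u0,v0) in dict(A=(398,129),B=(285,81)).items():
    m=((g[...,1]<70)&(g[...,2]>130)).astype(np.uint8)
    k,l,s,ce=cv2.connectedComponentsWithStats(m); 
    L=np.bincount(l[v0-12:v0+12,u0-12:u0+12].ravel()); L[0]=0; i=L.argmax()
    cs=max(cv2.findContours((l==i).astype(np.uint8),0,1)[0],key=cv2.contourArea)[:,0]
    h=cv2.convexHull(cs)[:,0]; print(n,s[i],*circ(w,h,27))
E
```

```text
A [ 369  100   57   58 2587] [432.70918396  -9.89546864] 24.831207072851715
B [ 255   50   58   63 2812] [ 428.35836372 -116.0965615 ] 24.6348993357435
```

View pics/r1.png

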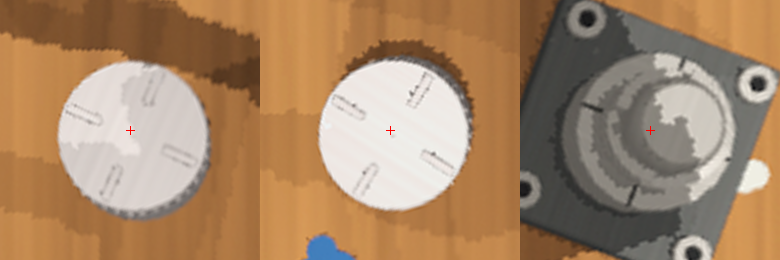

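```bash
python3 -c "
from h import *
go(432,-8.5,60,250)"
```

```text
t 2.7 pos [539.2 -50.  190.6] yaw -160.9 q6 -2.138 F [0.4 0.2 0. ] M [ 0.14 -0.21  0.02] w 91.5 ff 0.0
shift [0.0877 0.0742 0.1306]
turn [  0.   -0.  -50.9]
```

```bash
python3 -m handwheel '[[[0,0,-51],[0.088,0.074,0.13],1],[[0,0,-51],[0.088,0.074,0.13],1],[[0,0,-51],[0.088,0.074,0.13],1],[[0,0,-51],[0.088,0.074,0.13],1],[[0,0,-51],[0.088,0.074,0.13],1],[[0,0,-51],[0.088,0.074,0.13],1],[[0,0,-51],[0.088,0.074,0.13],1],[[0,0,-51],[0.088,0.074,0.13],1]]' | head -2
python3 - <<'E'
from h import *
st()
w=snap('wrist','w2')
g=cv2.cvtColor(w['image'],cv2.COLOR_RGB2HSV)
u0,v0=proj(w,(432,-8.5,27)).round().astype(int); print(u0,v0)
m=((g[...,1]<70)&(g[...,2]>120)).astype(np.uint8); m[300:]=0
k,l,s,ce=cv2.connectedComponentsWithStats(m)
L=np.bincount(l[v0-25:v0+25,u0-25:u0+25].ravel()); L[0]=0; i=L.argmax()
cs=max(cv2.findContours((l==i).astype(np.uint8),0,1)[0],key=cv2.contourArea)[:,0]
print(s[i],*circ(w,cv2.convexHull(cs)[:,0],27))
cv2.imwrite('pics/r2.png',np.hstack([w['image'][:,:,::-1][60:320,190:450],rect(w,432,-8.5,27,30)]))
E
```

```text
time: 3.5
tool_pos: [432.0, -9.3, 60.8]
t 3.5 pos [432.   -9.3  60.8] yaw -110.0 q6 -2.991 F [-0.5 -0.8 -0.8] M [ 0.14 -0.03  0.03] w 91.8 ff 0.0
314 280
[ 276  229   77   36 1598] [427.67638151 -21.51442768] 18.289895325467526
```

View pics/r2.png

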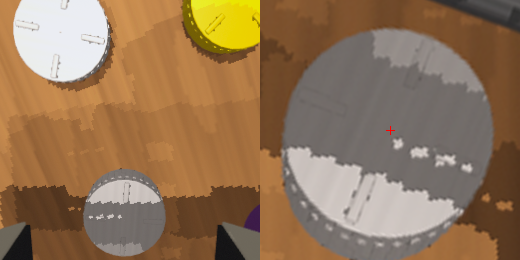

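Cap A's crown is centred at (431.7, −9.2), right under the TCP. I descend and grip.

```bash
python3 -m handwheel '[[[0,0,0],[0,0,0.03],1],[[0,0,0],[0,0,0.05],1],[[0,0,0],[0,0,0.056],1],[[0,0,0],[0,0,0.056],1],[[0,0,0],[0,0,0.056],0],[[0,0,0],[0,0,0.056],0],[[0,0,0],[0,0,0.056],0],[[0,0,0],[0,0,0.056],0],[[0,0,0],[0,0,0.056],0],[[0,0,0],[0,0,0.056],0],[[0,0,0],[0,0,0.056],0]]'
python3 -c "
from h import *
go(587,-39.2,105,206.6)"
```

```text
time: 4.65
tool_pos: [431.8, -9.2, 4.8]
tcp_rot: [-3.141, -0.0, -1.915]
contact_force: [-1.6, -0.7, 3.7]
grip_width: 48.6
finger_force: 30.0
t 4.65 pos [431.8  -9.2   4.8] yaw -109.7 q6 -2.997 F [-1.6 -0.7  3.7] M [ 0.14  0.03 -0.01] w 48.6 ff 30.0
shift [-0.0241 -0.1562 -0.1001]
turn [-0.   0.  43.7]
```

```bash
python3 -m handwheel '[[[0,0,0],[0,0,-0.04],0],[[0,0,0],[0,0,-0.08],0],[[0,0,44],[-0.024,-0.156,-0.095],0],[[0,0,44],[-0.024,-0.156,-0.095],0],[[0,0,44],[-0.024,-0.156,-0.095],0],[[0,0,44],[-0.024,-0.156,-0.095],0],[[0,0,44],[-0.024,-0.156,-0.095],0],[[0,0,44],[-0.024,-0.156,-0.095],0],[[0,0,44],[-0.024,-0.156,-0.095],0]]' | head -2
python3 - <<'E'
from h import *
st()
w=snap('wrist','w3');s=snap('side');t=snap('top')
a=w['image'][:,:,::-1][180:420,200:440]
b=cv2.resize(s['image'][:,:,::-1][150:270,230:350],(240,240),interpolation=2)
cv2.imwrite('pics/r3.png',np.hstack([a,b,rect(t,587,-39.2,112,60,240)]))
print('pred TCP+crown in side',proj(s,get_obs()['tool_pos']+[0,0,22]), 'neck',proj(s,(587,-39.2,51)),proj(s,(587,-39.2,30)))
E
```

```text
time: 5.55
tool_pos: [586.2, -39.2, 99.3]
t 5.55 pos [586.2 -39.2  99.3] yaw -153.5 q6 -2.23 F [-0.5  0.3 -0.1] M [ 0.18 -0.13  0.04] w 48.8 ff 30.0
pred TCP+crown in side [287.04782348 182.95470899] neck [287.58140025 212.34971841] [287.79899075 220.5447015 ]
```

View pics/r3.png

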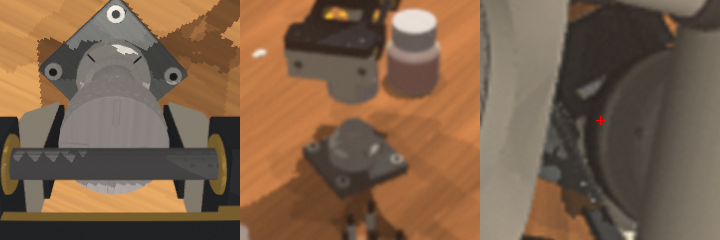

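Run:
```python
from h import *
w=snap('wrist'); o=get_obs()
R=Rn.from_euler('xyz',o['tcp_rot'])
i=w['image'][:,:,::-1][180:270,240:390]
g=cv2.cvtColor(i,cv2.COLOR_BGR2GRAY)
print('cx',w['cx'],w['cy'])
P=[onplane(w,*p,16) for p in [(253,252),(373,255),(316,193)]]
print(np.round(P,1),((P[0]+P[1])/2).round(1),np.linalg.norm(P[0]-P[1]), np.linalg.norm(P[2]-(P[0]+P[1])/2))
for u in (259,368): print(R.inv().apply(onplane(w,u,310,o['tool_pos'][2]+8)-o['tool_pos']).round(1))
w1=np.load('w1.npy',allow_pickle=True).item()
Q=[onplane(w1,*p,16) for p in [(305,229),(266,274),(352,268),(312.5,310)]]
print(np.round(Q,1),((Q[0]+Q[3])/2).round(1),((Q[1]+Q[2])/2).round(1))
t=snap('top')
```

```text
cx 313.40395219283823 244.40010640592567
[[ 6.060e+02 -7.920e+01  1.600e+01]
 [ 5.693e+02 -1.000e-01  1.600e+01]
 [ 5.475e+02 -5.740e+01  1.600e+01]] [587.7 -39.7  16. ] 87.17731981178909 43.94671835724559
[  1.  -26.4  -8. ]
[ 1.  25.1 -8. ]
[[547.2 -56.8  16. ]
 [604.9 -79.3  16. ]
 [570.2   1.1  16. ]
 [627.7 -21.3  16. ]] [587.5 -39.1  16. ] [587.5 -39.1  16. ]
```

```bash
python3 -m handwheel '[[[0,0,0],[-0.0012,-0.0008,0.02],0],[[0,0,0],[-0.0012,-0.0008,0.04],0],[[0,0,0],[-0.0012,-0.0008,0.045],0],[[0,0,0],[-0.0012,-0.0008,0.049],0],[[0,0,0],[-0.0012,-0.0008,0.053],0],[[0,0,0],[-0.0012,-0.0008,0.053],0]]'
python3 -c "
from h import *
st()"
```

```text
time: 6.4
tool_pos: [588.2, -39.4, 46.9]
tcp_rot: [-3.141, 0.0, -2.683]
contact_force: [0.2, -0.4, -1.2]
grip_width: 48.8
finger_force: 30.0
t 6.4 pos [588.2 -39.4  46.9] yaw -153.7 q6 -2.227 F [ 0.2 -0.4 -1.2] M [ 0.15 -0.13  0.  ] w 48.8 ff 30.0
```

```bash
python3 -m handwheel '[[[0,0,0],[0,0,0.002],0],[[0,0,0],[0,0,0.0035],0],[[0,0,0],[0,0,0.0045],0],[[0,0,0],[0,0,0.0045],0]]'
python3 -c "
from h import *
st()"
```

```text
time: 6.8
tool_pos: [588.4, -39.5, 42.9]
tcp_rot: [-3.141, 0.001, -2.683]
contact_force: [-2.0, 0.3, 3.7]
grip_width: 48.5
finger_force: 30.0
t 6.8 pos [588.4 -39.5  42.9] yaw -153.7 q6 -2.226 F [-2.   0.3  3.7] M [ 0.15  0.11 -0.04] w 48.5 ff 30.0
```

Landed as predicted (rim ≈38). Now the clockwise turn, descending with the lead.

```bash
python3 -m handwheel '[[[0,0,8],[0,0,0.0005],0],[[0,0,16],[0,0,0.001],0],[[0,0,24],[0,0,0.0016],0],[[0,0,32],[0,0,0.0021],0],[[0,0,40],[0,0,0.0027],0],[[0,0,48],[0,0,0.0032],0],[[0,0,56],[0,0,0.0037],0],[[0,0,56],[0,0,0.0037],0]]'
python3 -c "
from h import *
st()"
python3 -m handwheel '[[[0,0,6],[0,0,0.0004],0],[[0,0,12],[0,0,0.0008],0],[[0,0,18],[0,0,0.0012],0],[[0,0,24],[0,0,0.0016],0],[[0,0,24],[0,0,0.0016],0]]'
python3 -c "
from h import *
st()"
```

```text
time: 7.6
tool_pos: [587.7, -39.1, 39.0]
tcp_rot: [3.142, -0.001, 2.619]
contact_force: [-3.8, 2.3, 4.4]
grip_width: 48.8
finger_force: 30.0
t 7.6 pos [587.7 -39.1  39. ] yaw 150.1 q6 -1.245 F [-3.8  2.3  4.4] M [ 0.35  0.46 -0.07] w 48.8 ff 30.0
time: 8.1
tool_pos: [587.7, -38.9, 37.4]
tcp_rot: [-3.141, -0.001, 2.201]
contact_force: [-2.3, 2.2, 4.7]
grip_width: 48.3
finger_force: 30.0
t 8.1 pos [587.7 -38.9  37.4] yaw 126.1 q6 -0.827 F [-2.3  2.2  4.7] M [ 0.45  0.5  -0.11] w 48.3 ff 30.0
```

```bash
python3 -m handwheel '[[[0,0,7],[0,0,0.0005],0],[[0,0,14],[0,0,0.0009],0],[[0,0,21],[0,0,0.0014],0],[[0,0,28],[0,0,0.0019],0],[[0,0,34],[0,0,0.0023],0],[[0,0,34],[0,0,0.0023],0]]'
python3 -c "
from h import *
st()"
python3 -m handwheel '[[[0,0,5],[0,0,0.0004],0],[[0,0,10],[0,0,0.0007],0],[[0,0,10],[0,0,0.0007],0]]'
python3 -c "
from h import *
st()"
```

```text
time: 8.7
tool_pos: [588.0, -38.6, 35.2]
tcp_rot: [3.142, -0.001, 1.608]
contact_force: [-2.7, 3.3, 4.8]
grip_width: 48.3
finger_force: 30.0
t 8.7 pos [588.  -38.6  35.2] yaw 92.1 q6 -0.234 F [-2.7  3.3  4.8] M [ 0.68  0.35 -0.05] w 48.3 ff 30.0
time: 9.0
tool_pos: [588.3, -38.7, 34.8]
tcp_rot: [3.141, -0.001, 1.434]
contact_force: [-2.7, 3.5, 6.9]
grip_width: 49.1
finger_force: 30.0
t 9.0 pos [588.3 -38.7  34.8] yaw 82.2 q6 -0.06 F [-2.7  3.5  6.9] M [ 0.59  0.31 -0.12] w 49.1 ff 30.0
```

```bash
python3 -m handwheel '[[[0,0,5],[0,0,0.0004],0],[[0,0,10],[0,0,0.0007],0],[[0,0,10],[0,0,0.0007],0]]'
python3 - <<'E'
from h import *
st()
s=snap('side');w=snap('wrist')
a=w['image'][:,:,::-1][180:420,200:440]
b=cv2.resize(s['image'][:,:,::-1][170:250,240:340],(300,240),interpolation=2)
cv2.imwrite('pics/r4.png',np.hstack([a,b]))
E
```

```text
time: 9.3
tool_pos: [588.8, -38.8, 34.8]
tcp_rot: [3.14, -0.001, 1.259]
contact_force: [-2.0, 4.1, 9.8]
grip_width: 48.7
finger_force: 30.0
t 9.3 pos [588.8 -38.8  34.8] yaw 72.2 q6 0.115 F [-2.   4.1  9.8] M [ 0.54  0.44 -0.08] w 48.7 ff 30.0
```

View pics/r4.png

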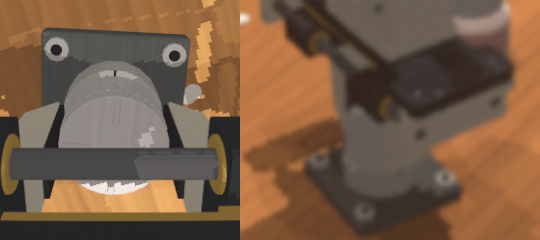

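Cap appears seated on the shoulder (shoulder line visible right at its rim). I'll check for a firm stop.

```bash
python3 -m handwheel '[[[0,0,6],[0,0,-0.0003],0],[[0,0,12],[0,0,-0.0003],0],[[0,0,18],[0,0,-0.0003],0],[[0,0,18],[0,0,-0.0003],0]]'
python3 -c "
from h import *
st()"
```

```text
time: 9.8
tool_pos: [588.7, -38.5, 34.8]
tcp_rot: [3.141, -0.002, 0.945]
contact_force: [-1.6, 3.9, 7.8]
grip_width: 48.4
finger_force: 30.0
t 9.8 pos [588.7 -38.5  34.8] yaw 54.2 q6 0.429 F [-1.6  3.9  7.8] M [ 0.76  0.34 -0.18] w 48.4 ff 30.0
```

```bash
python3 -m handwheel '[[[0,0,-8],[0,0,-0.0005],0],[[0,0,-16],[0,0,-0.001],0],[[0,0,-24],[0,0,-0.0016],0],[[0,0,-32],[0,0,-0.0021],0],[[0,0,-40],[0,0,-0.0027],0],[[0,0,-48],[0,0,-0.0032],0],[[0,0,-56],[0,0,-0.0037],0],[[0,0,-60],[0,0,-0.004],0]]'
python3 -c "
from h import *
st()"
python3 -m handwheel '[[[0,0,-8],[0,0,-0.0005],0],[[0,0,-16],[0,0,-0.001],0],[[0,0,-24],[0,0,-0.0016],0],[[0,0,-32],[0,0,-0.0021],0],[[0,0,-40],[0,0,-0.0027],0],[[0,0,-48],[0,0,-0.0032],0],[[0,0,-56],[0,0,-0.0037],0],[[0,0,-60],[0,0,-0.004],0]]'
python3 -c "
from h import *
st()"
```

```text
time: 10.6
tool_pos: [588.3, -38.7, 37.5]
tcp_rot: [3.141, -0.001, 2.0]
contact_force: [-0.1, 3.5, -0.9]
grip_width: 48.5
finger_force: 30.0
t 10.6 pos [588.3 -38.7  37.5] yaw 114.6 q6 -0.626 F [-0.1  3.5 -0.9] M [ 0.57 -0.19 -0.05] w 48.5 ff 30.0
time: 11.4
tool_pos: [588.0, -39.2, 41.4]
tcp_rot: [3.141, -0.0, 3.047]
contact_force: [-0.4, 0.9, -1.4]
grip_width: 48.7
finger_force: 30.0
t 11.4 pos [588.  -39.2  41.4] yaw 174.6 q6 -1.673 F [-0.4  0.9 -1.4] M [ 0.22 -0.03 -0.03] w 48.7 ff 30.0
```

```bash
python3 -m handwheel '[[[0,0,0],[0,0,-0.002],0],[[0,0,0],[0,0,-0.004],0],[[0,0,0],[0,0,-0.006],0]]'
python3 -c "
from h import *
st()"
```

```text
time: 11.7
tool_pos: [588.0, -39.4, 47.6]
tcp_rot: [-3.142, -0.0, 3.04]
contact_force: [-1.3, 0.6, -1.6]
grip_width: 48.8
finger_force: 30.0
t 11.7 pos [588.  -39.4  47.6] yaw 174.2 q6 -1.667 F [-1.3  0.6 -1.6] M [ 0.14 -0.01  0.01] w 48.8 ff 30.0
```

```bash
python3 -m handwheel '[[[0,0,0],[0,0,-0.04],0],[[0,0,0],[0,0,-0.08],0],[[0,0,0],[0,0,-0.12],0],[[0,0,0],[0,0,-0.155],0],[[0,0,0],[0,0,-0.155],0]]' | head -2
python3 -c "
from h import *
c=snap('top')
Q=np.array([onplane(c,*p,24) for p in [(106,238),(195,230),(201,300),(111,308)]]);print(Q.round(1),Q.mean(0).round(1))
go(434.5,295,200,95)"
```

```text
time: 12.2
tool_pos: [591.0, -40.0, 208.8]
[[485.2 404.   24. ]
 [503.4 245.8  24. ]
 [377.9 229.4  24. ]
 [360.5 387.6  24. ]] [431.7 316.7  24. ]
t 12.25 pos [589.6 -39.8 205.8] yaw 174.2 q6 -1.667 F [ 0.5 -0.3 -1.7] M [ 0.1  -0.11  0.03] w 48.7 ff 30.0
shift [0.188  0.3175 0.0042]
turn [ 0.2  0.4 79.2]
```

```bash
python3 -m handwheel '[[[0,0,78],[0.187,0.3115,0.004],0],[[0,0,78],[0.187,0.3115,0.004],0],[[0,0,78],[0.187,0.3115,0.004],0],[[0,0,78],[0.187,0.3115,0.004],0],[[0,0,78],[0.187,0.3115,0.004],0],[[0,0,78],[0.187,0.3115,0.004],0],[[0,0,78],[0.187,0.3115,0.004],0],[[0,0,78],[0.187,0.3115,0.004],0],[[0,0,78],[0.187,0.3115,0.004],0],[[0,0,78],[0.187,0.3115,0.004],0]]' | head -2
python3 - <<'E'
from h import *
go(435,289,60,96.6)
w=snap('wrist'); s=snap('side')
cv2.imwrite('pics/r5.png',np.hstack([cv2.resize(w['image'][:,:,::-1],(400,300)),cv2.resize(s['image'][:,:,::-1],(400,300))]))
E
```

```text
time: 13.25
tool_pos: [431.7, 290.1, 197.2]
t 13.25 pos [431.7 290.1 197.2] yaw 96.1 q6 0.338 F [ 0.5 -0.1 -0.6] M [-0.03 -0.14  0.01] w 48.3 ff 30.0
shift [-0.0013  0.0035  0.1372]
turn [-0.1  0.  -0.5]
```

View pics/r5.png

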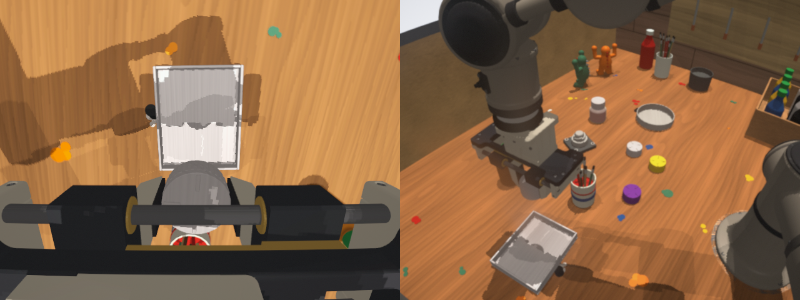

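```bash
python3 -m handwheel '[[[0,0,0],[-0.0013,0.0035,0.05],0],[[0,0,0],[-0.0013,0.0035,0.1],0],[[0,0,0],[-0.0013,0.0035,0.15],0],[[0,0,0],[-0.0013,0.0035,0.178],0],[[0,0,0],[-0.0013,0.0035,0.184],0],[[0,0,0],[-0.0013,0.0035,0.187],0],[[0,0,0],[-0.0013,0.0035,0.1875],0],[[0,0,0],[-0.0013,0.0035,0.1875],0]]'
```

```text
time: 14.15
tool_pos: [437.8, 288.7, 12.5]
tcp_rot: [3.139, -0.001, 1.681]
contact_force: [0.5, 0.8, -1.3]
grip_width: 48.4
finger_force: 30.0
```

```bash
python3 -m handwheel '[[[0,0,0],[0,0,0],0],[[0,0,0],[0,0,0.001],0]]'
python3 -c "
from h import *
go(435,289,8.8)"
```

```text
time: 14.35
tool_pos: [437.3, 288.5, 11.1]
tcp_rot: [3.139, -0.001, 1.681]
contact_force: [0.1, -0.7, -1.3]
grip_width: 48.7
finger_force: 30.0
t 14.35 pos [437.3 288.5  11.1] yaw 96.3 q6 0.327 F [ 0.1 -0.7 -1.3] M [-0.02 -0.15 -0.02] w 48.7 ff 30.0
shift [ 0.0007 -0.0022  0.0022]
```

```bash
python3 -m handwheel '[[[0,0,0],[0,-0.002,0.001],0],[[0,0,0],[0,-0.002,0.0022],0],[[0,0,0],[0,-0.002,0.0024],0]]'
python3 -m handwheel '[[[0,0,0],[0,0,0],0.7],[[0,0,0],[0,0,0],0.7],[[0,0,0],[0,0,0],0.7],[[0,0,0],[0,0,0],0.7]]'
```

```text
time: 14.65
tool_pos: [434.5, 288.0, 8.8]
tcp_rot: [3.141, -0.0, 1.681]
contact_force: [-4.8, -2.3, 14.2]
grip_width: 48.3
finger_force: 30.0
time: 15.05
tool_pos: [434.6, 287.9, 7.4]
tcp_rot: [-3.141, 0.0, 1.681]
contact_force: [-0.5, -0.2, -0.3]
grip_width: 64.1
finger_force: 0.0
```

```bash
python3 -m handwheel '[[[0,0,0],[0,0,-0.03],0.7],[[0,0,0],[0,0,-0.07],1],[[0,0,0],[0,0,-0.12],1],[[0,0,0],[0,0,-0.17],1],[[0,0,0],[0,0,-0.195],1],[[0,0,-50],[0,0,-0.195],1],[[0,0,-50],[0,0,-0.195],1],[[0,0,-50],[0,0,-0.195],1],[[0,0,-50],[0,0,-0.195],1],[[0,0,-50],[0,0,-0.195],1],[[0,0,-50],[0,0,-0.195],1]]' |head -2
python3 - <<'E'
from h import *
go(428,-115.7,200,215)
s=snap('side','s6')
u,v=proj(s,(434,288,31)).astype(int); print(u,v)
cv2.imwrite('pics/r6.png',cv2.resize(s['image'][v-60:v+60,u-80:u+80,::-1],(640,480),interpolation=2))
E
```

```text
time: 16.15
tool_pos: [434.5, 288.0, 202.3]
t 16.15 pos [434.5 288.  202.3] yaw 146.6 q6 -0.55 F [-0.2  0.9 -0.1] M [ 0.06 -0.22  0.04] w 92.0 ff 0.0
shift [-0.2166 -0.3407  0.0025]
turn [ -0.   -0.  -68.4]
229 375
```

View pics/r6.png

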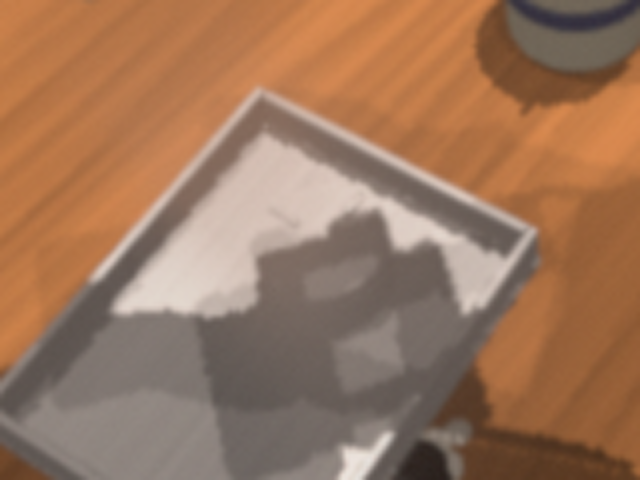

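The crop shows the tray with the gripper's shadow over it; the cap's faint outline near (300,240) is unclear, so I check with the depth.

```bash
python3 -m handwheel '[[[0,0,-68],[-0.2166,-0.3407,0.0025],1],[[0,0,-68],[-0.2166,-0.3407,0.0025],1],[[0,0,-68],[-0.2166,-0.3407,0.0025],1],[[0,0,-68],[-0.2166,-0.3407,0.0025],1],[[0,0,-68],[-0.2166,-0.3407,0.0025],1],[[0,0,-68],[-0.2166,-0.3407,0.0025],1],[[0,0,-68],[-0.2166,-0.3407,0.0025],1],[[0,0,-68],[-0.2166,-0.3407,0.0025],1],[[0,0,-68],[-0.2166,-0.3407,0.0025],1],[[0,0,-68],[-0.2166,-0.3407,0.0025],1]]' |head -2
python3 - <<'E'
from h import *
go(428,-115.7,60,215)
for n in('top','side'):
    P=cloud(snap(n)); m=(abs(P[...,0]-432)<50)&(abs(P[...,1]-317)<65)&(P[...,2]>26)&(P[...,2]<40)
    q=P[m]; print(n,len(q),q.mean(0).round(1),q.min(0).round(1),q.max(0).round(1))
w=snap('wrist'); print(proj(w,(428,-115.7,27)))
g=cv2.cvtColor(w['image'],cv2.COLOR_RGB2HSV)
m=((g[...,1]<70)&(g[...,2]>130)).astype(np.uint8);k,l,s,ce=cv2.connectedComponentsWithStats(m)
for i in range(1,k):
    if 800<s[i,4]<4000 and s[i,1]<290:
        cs=max(cv2.findContours((l==i).astype(np.uint8),0,1)[0],key=cv2.contourArea)[:,0]
        print(s[i],*circ(w,cv2.convexHull(cs)[:,0],27))
E
```

```text
time: 17.2
tool_pos: [425.6, -118.5, 200.1]
t 17.2 pos [ 425.6 -118.5  200.1] yaw -145.8 q6 -2.613 F [0.5 1.2 0.4] M [ 0.18 -0.13 -0.02] w 91.8 ff 0.0
shift [-0.0036  0.0011  0.1401]
turn [-0.1 -0.  -0.8]
top 595 [435.  286.7  31.4] [410.4 262.9  26. ] [458.6 310.6  37.8]
side 842 [433.7 288.7  31.6] [410.7 262.2  26. ] [461.  312.4  36.5]
[314.84202478 227.54995539]
[ 290  201   50   50 1942] [ 426.60843422 -116.95866092] 24.69300149518161
```

Cap A lies flat in the tray (crown at z≈31 in both views). On to cap B.

```bash
python3 -m handwheel '[[[0,0,0],[-0.003,0.001,0.05],1],[[0,0,0],[-0.003,0.001,0.1],1],[[0,0,0],[-0.003,0.001,0.14],1],[[0,0,0],[-0.003,0.001,0.14],1],[[0,0,0],[-0.003,0.001,0.14],1]]' |head -2
python3 - <<'E'
from h import *
go(427.5,-116,5)
w=snap('wrist')
g=cv2.cvtColor(w['image'],cv2.COLOR_RGB2HSV)
u,v=proj(w,(427.5,-116,27)).astype(int);print(u,v)
m=((g[...,1]<70)&(g[...,2]>100)).astype(np.uint8);m[310:]=0;k,l,s,ce=cv2.connectedComponentsWithStats(m)
for i in range(1,k):
    if 800<s[i,4]<9000 and abs(ce[i][0]-u)<60:
        cs=max(cv2.findContours((l==i).astype(np.uint8),0,1)[0],key=cv2.contourArea)[:,0]
        print(s[i],*circ(w,cv2.convexHull(cs)[:,0],27))
cv2.imwrite('pics/r7.png',np.hstack([w['image'][200:440,200:440,::-1],rect(w,427.5,-116,27,30,240)]))
E
```

```text
time: 17.85
tool_pos: [427.9, -112.2, 60.6]
t 17.85 pos [ 427.9 -112.2   60.6] yaw -145.7 q6 -2.599 F [1.1 0.4 1.3] M [ 0.1  -0.13 -0.05] w 91.9 ff 0.0
shift [ 0.0025 -0.0029  0.0556]
309 274
[ 267  224   83   86 5690] [ 425.00389621 -118.22514697] 25.75090082728878
```

View pics/r7.png

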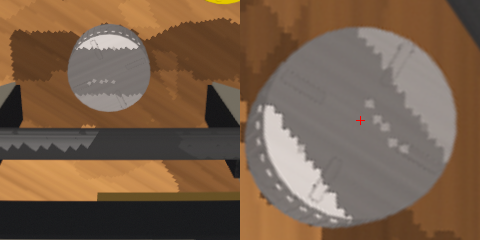

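Crop: cap B's crown centred at about (427.2, −117), ribs at phase ≈58°. I descend and grip.

```bash
python3 -m handwheel '[[[0,0,0],[0.003,-0.0033,0.03],1],[[0,0,0],[0.003,-0.0033,0.05],1],[[0,0,0],[0.003,-0.0033,0.056],1],[[0,0,0],[0.003,-0.0033,0.056],1],[[0,0,0],[0.003,-0.0033,0.056],0],[[0,0,0],[0.003,-0.0033,0.056],0],[[0,0,0],[0.003,-0.0033,0.056],0],[[0,0,0],[0.003,-0.0033,0.056],0],[[0,0,0],[0.003,-0.0033,0.056],0],[[0,0,0],[0.003,-0.0033,0.056],0],[[0,0,0],[0.003,-0.0033,0.056],0]]'
python3 -c "
from h import *
go(588,-39.3,99,180)"
```

```text
time: 19.0
tool_pos: [427.0, -117.5, 4.2]
tcp_rot: [3.142, -0.0, -2.543]
contact_force: [-0.4, 0.9, 2.8]
grip_width: 48.8
finger_force: 30.0
t 19.0 pos [ 427.  -117.5    4.2] yaw -145.7 q6 -2.611 F [-0.4  0.9  2.8] M [ 0.22 -0.02  0.01] w 48.8 ff 30.0
shift [-0.177  -0.0261 -0.0948]
turn [-0.  -0.  34.3]
```

```bash
python3 -m handwheel '[[[0,0,0],[0,0,-0.04],0],[[0,0,0],[0,0,-0.08],0],[[0,0,34],[-0.177,-0.026,-0.095],0],[[0,0,34],[-0.177,-0.026,-0.095],0],[[0,0,34],[-0.177,-0.026,-0.095],0],[[0,0,34],[-0.177,-0.026,-0.095],0],[[0,0,34],[-0.177,-0.026,-0.095],0],[[0,0,34],[-0.177,-0.026,-0.095],0],[[0,0,34],[-0.177,-0.026,-0.095],0],[[0,0,34],[-0.177,-0.026,-0.095],0]]' | head -2
python3 - <<'E'
from h import *
go(588,-39.3,47,180)
E
```

```text
time: 20.0
tool_pos: [586.8, -40.0, 99.0]
t 20.0 pos [586.8 -40.   99. ] yaw -179.7 q6 -1.774 F [ 0.3  0.  -0.6] M [ 0.07 -0.16  0.05] w 48.3 ff 30.0
shift [-0.0013  0.0007  0.052 ]
turn [-0.  -0.1  0.3]
```

Expected landing TCP z ≈ 38+4.2 = 42.2.

```bash
python3 -m handwheel '[[[0,0,0],[-0.0013,0.0007,0.02],0],[[0,0,0],[-0.0013,0.0007,0.04],0],[[0,0,0],[-0.0013,0.0007,0.046],0],[[0,0,0],[-0.0013,0.0007,0.05],0],[[0,0,0],[-0.0013,0.0007,0.052],0],[[0,0,0],[-0.0013,0.0007,0.054],0]]'
python3 -m handwheel '[[[0,0,0],[0,0,0.001],0],[[0,0,0],[0,0,0.002],0],[[0,0,0],[0,0,0.0027],0],[[0,0,0],[0,0,0.0027],0]]'
python3 -c "
from h import *
st()"
```

```text
time: 20.6
tool_pos: [588.9, -38.9, 46.0]
tcp_rot: [-3.141, -0.0, -3.136]
contact_force: [-4.9, 0.0, 3.4]
grip_width: 48.9
finger_force: 30.0
time: 21.0
tool_pos: [588.4, -38.6, 42.5]
tcp_rot: [-3.141, -0.002, -3.136]
contact_force: [-5.8, -0.8, 2.8]
grip_width: 48.6
finger_force: 30.0
t 21.0 pos [588.4 -38.6  42.5] yaw -179.7 q6 -1.771 F [-5.8 -0.8  2.8] M [-0.16  0.85 -0.  ] w 48.6 ff 30.0
```

```bash
python3 -m handwheel '[[[0,0,8],[0.0006,0,0.0005],0],[[0,0,16],[0.0006,0,0.001],0],[[0,0,24],[0.0006,0,0.0016],0],[[0,0,32],[0.0006,0,0.0021],0],[[0,0,40],[0.0006,0,0.0027],0],[[0,0,48],[0.0006,0,0.0032],0],[[0,0,48],[0.0006,0,0.0032],0]]'
python3 -c "
from h import *
st()"
python3 -m handwheel '[[[0,0,4],[0,0,0.0003],0],[[0,0,8],[0,0,0.0006],0],[[0,0,12],[0,0,0.0008],0],[[0,0,12],[0,0,0.0008],0]]'
python3 -c "
from h import *
st()"
```

```text
time: 21.7
tool_pos: [588.4, -38.2, 39.2]
tcp_rot: [3.142, -0.001, 2.308]
contact_force: [-3.7, 1.8, 1.5]
grip_width: 48.7
finger_force: 30.0
t 21.7 pos [588.4 -38.2  39.2] yaw 132.2 q6 -0.932 F [-3.7  1.8  1.5] M [ 0.28  0.47 -0.06] w 48.7 ff 30.0
time: 22.1
tool_pos: [588.5, -38.3, 38.5]
tcp_rot: [-3.141, -0.0, 2.102]
contact_force: [-4.4, 1.9, 1.8]
grip_width: 49.0
finger_force: 30.0
t 22.1 pos [588.5 -38.3  38.5] yaw 120.5 q6 -0.727 F [-4.4  1.9  1.8] M [0.23 0.57 0.02] w 49.0 ff 30.0
```

```bash
for i in 1 2 3; do python3 -m handwheel '[[[0,0,5],[0,0,0.0003],0],[[0,0,10],[0,0,0.0007],0],[[0,0,10],[0,0,0.0007],0]]' >/dev/null
python3 -c "
from h import *
st()"; done
```

```text
t 22.4 pos [588.6 -38.3  37.8] yaw 110.5 q6 -0.552 F [-3.3  1.7  1.8] M [ 0.3   0.59 -0.04] w 48.9 ff 30.0
t 22.7 pos [588.9 -38.3  37.7] yaw 100.5 q6 -0.378 F [-4.5  2.9  5.8] M [ 0.32  0.63 -0.08] w 48.9 ff 30.0
t 23.0 pos [589.1 -38.3  37.7] yaw 90.5 q6 -0.204 F [-5.4  3.3  9.9] M [ 0.41  0.88 -0.04] w 48.6 ff 30.0
```

```bash
python3 -m handwheel '[[[0,0,8],[0.0,0,0],0],[[0,0,16],[0.0,0,0],0],[[0,0,24],[0.0,0,0],0],[[0,0,24],[0.0,0,0],0]]' >/dev/null
python3 - <<'E'
from h import *
st()
s=snap('side');w=snap('wrist')
a=w['image'][:,:,::-1][180:420,200:440]
b=cv2.resize(s['image'][:,:,::-1][170:250,240:340],(300,240),interpolation=2)
cv2.imwrite('pics/r8.png',np.hstack([a,b]))
E
```

```text
t 23.4 pos [588.8 -38.9  37.5] yaw 66.5 q6 0.216 F [-7.1  0.1  9.3] M [-0.09  1.07  0.38] w 48.5 ff 30.0
```

View pics/r8.png

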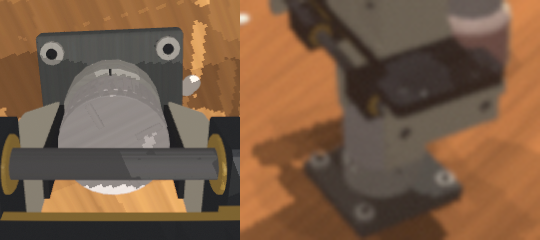

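Wrist view: a visibly larger gap to the shoulder than with cap A, and torque has risen to 0.38 N·m at rim height 33.5. Cap B stops short. Unscrew.

```bash
python3 -m handwheel '[[[0,0,-8],[0,0,-0.0005],0],[[0,0,-16],[0,0,-0.001],0],[[0,0,-24],[0,0,-0.0016],0],[[0,0,-32],[0,0,-0.0021],0],[[0,0,-40],[0,0,-0.0027],0],[[0,0,-48],[0,0,-0.0032],0],[[0,0,-56],[0,0,-0.0037],0],[[0,0,-64],[0,0,-0.0043],0],[[0,0,-72],[0,0,-0.0048],0],[[0,0,-78],[0,0,-0.0052],0],[[0,0,-78],[0,0,-0.0052],0]]'
python3 -c "
from h import *
st()"
python3 -m handwheel '[[[0,0,0],[0,0,-0.001],0],[[0,0,0],[0,0,-0.002],0],[[0,0,0],[0,0,-0.003],0]]'
python3 -c "
from h import *
st()"
```

```text
time: 24.6
tool_pos: [589.1, -38.6, 41.5]
tcp_rot: [3.141, 0.001, 2.524]
contact_force: [-1.4, 0.2, -0.8]
grip_width: 48.9
finger_force: 30.0
t 24.6 pos [589.1 -38.6  41.5] yaw 144.6 q6 -1.148 F [-1.4  0.2 -0.8] M [0.07 0.05 0.03] w 48.9 ff 30.0
time: 24.9
tool_pos: [588.9, -38.7, 44.6]
tcp_rot: [3.141, 0.001, 2.518]
contact_force: [-0.2, 0.5, -1.7]
grip_width: 49.0
finger_force: 30.0
t 24.9 pos [588.9 -38.7  44.6] yaw 144.3 q6 -1.142 F [-0.2  0.5 -1.7] M [ 0.11 -0.05  0.07] w 49.0 ff 30.0
```

```bash
python3 -m handwheel '[[[0,0,0],[0,0,-0.003],0],[[0,0,0],[0,0,-0.006],0],[[0,0,0],[0,0,-0.04],0],[[0,0,0],[0,0,-0.08],0],[[0,0,0],[0,0,-0.105],0],[[0,0,0],[0,0,-0.105],0]]'
python3 - <<'E'
from h import *
c=snap('top')
for z in (28,4): print(onplane(c,507,263,z))
P=cloud(c); m=(P[...,2]>19)&(P[...,2]<36)&(np.hypot(P[...,0]-458,P[...,1]+321)<80); q=P[m]; print(len(q),(q.min(0)+q.max(0))/2,q.max(0)-q.min(0))
go(457,-321,150)
E
```

```text
time: 25.5
tool_pos: [591.2, -39.1, 154.3]
tcp_rot: [3.138, 0.008, 2.518]
contact_force: [-0.5, -1.5, 0.1]
grip_width: 48.8
finger_force: 30.0
[ 456.57959581 -315.45410498   28.        ]
[ 458.14844899 -322.67204137    4.        ]
639 [ 457.23883565 -315.93155402   26.68120022] [136.33261762 138.95575019  15.29528107]
t 25.55 pos [589.9 -38.9 151.7] yaw 144.3 q6 -1.143 F [-0.   0.1 -1. ] M [ 0.07 -0.13  0.03] w 48.6 ff 30.0
shift [-0.0568 -0.3067  0.0014]
```

```bash
python3 -m handwheel '[[[0,0,0],[-0.054,-0.3026,0],0],[[0,0,0],[-0.054,-0.3026,0],0],[[0,0,0],[-0.054,-0.3026,0],0],[[0,0,0],[-0.054,-0.3026,0],0],[[0,0,0],[-0.054,-0.3026,0],0],[[0,0,0],[-0.054,-0.3026,0],0],[[0,0,0],[-0.054,-0.3026,0],0],[[0,0,0],[-0.054,-0.3026,0.05],0],[[0,0,0],[-0.054,-0.3026,0.1],0],[[0,0,0],[-0.054,-0.3026,0.13],0],[[0,0,0],[-0.054,-0.3026,0.13],0],[[0,0,0],[-0.054,-0.3026,0.13],0]]'
python3 -c "
from h import *
go(457,-316,8.2)"
```

```text
time: 26.75
tool_pos: [456.0, -315.3, 19.3]
tcp_rot: [3.141, -0.001, 2.519]
contact_force: [0.6, -0.2, -0.1]
grip_width: 48.5
finger_force: 30.0
t 26.75 pos [ 456.  -315.3   19.3] yaw 144.3 q6 -1.691 F [ 0.6 -0.2 -0.1] M [ 0.07 -0.17  0.03] w 48.5 ff 30.0
shift [-0.0013  0.      0.0111]
```

```bash
python3 -m handwheel '[[[0,0,0],[0,0,0.005],0],[[0,0,0],[0,0,0.009],0],[[0,0,0],[0,0,0.0105],0],[[0,0,0],[0,0,0.0115],0],[[0,0,0],[0,0,0.0115],0]]'
python3 -m handwheel '[[[0,0,0],[0,0,0],0.7],[[0,0,0],[0,0,0],0.7],[[0,0,0],[0,0,0],0.7],[[0,0,0],[0,0,0],0.7],[[0,0,0],[0,0,-0.02],0.7],[[0,0,0],[0,0,-0.06],0.7],[[0,0,0],[0,0,-0.1],0.7],[[0,0,0],[0,0,-0.14],0.7],[[0,0,0],[0.1,0.1,-0.15],0.7],[[0,0,0],[0.1,0.1,-0.15],0.7],[[0,0,0],[0.1,0.1,-0.15],0.7],[[0,0,0],[0.1,0.1,-0.15],0.7]]'
python3 - <<'E'
from h import *
for n in('top','side'):
    c=snap(n);P=cloud(c); m=(np.hypot(P[...,0]-457,P[...,1]+316)<55)&(P[...,2]>22)&(P[...,2]<45)
    q=P[m]; print(n,len(q),q.mean(0).round(1),q.min(0).round(1),q.max(0).round(1))
    cv2.imwrite(f'pics/f_{n}.png',c['image'][:,:,::-1])
E
```

```text
time: 27.25
tool_pos: [456.0, -315.9, 8.3]
tcp_rot: [-3.141, 0.001, 2.518]
contact_force: [0.0, 0.7, -0.4]
grip_width: 48.8
finger_force: 30.0
time: 28.45
tool_pos: [431.7, -171.9, 158.5]
tcp_rot: [3.141, -0.002, 2.522]
contact_force: [-0.1, -0.6, 0.3]
grip_width: 64.3
finger_force: 0.0<stdin>:4: RuntimeWarning: Mean of empty slice.
  ret = um.true_divide(
Traceback (most recent call last):
ValueError: zero-size array to reduction operation minimum which has no identity
```

I've already viewed 12 pictures, over the limit of 10, so from here I check by numbers only.

```bash
python3 -m handwheel '[[[0,0,0],[0,0.15,-0.04],0.7],[[0,0,0],[0,0.15,-0.04],0.7],[[0,0,0],[0,0.15,-0.04],0.7],[[0,0,0],[0,0.15,-0.04],0.7],[[0,0,0],[0,0.15,-0.04],0.7]]'
python3 - <<'E'
from h import *
for n in('top','side'):
  P=cloud(snap(n))
  for k,x,y,r,lo,hi in [('tin cap',457,-316,55,22,45),('tray cap',435,288,40,22,45),('jar',627,-192,35,70,95),('bottle',650,199,30,115,145),('neck',588,-39,14,40,60),('pot',440,128,45,60,110)]:
    q=P[(np.hypot(P[...,0]-x,P[...,1]-y)<r)&(P[...,2]>lo)&(P[...,2]<hi)]
    print(n,k,len(q),*( (q.mean(0).round(1),np.ptp(q,0).round(1)) if len(q) else ()))
E
```

```text
time: 29.0
tool_pos: [521.5, -54.3, 197.9]
tcp_rot: [-3.141, 0.001, 2.52]
contact_force: [-1.7, -1.1, -0.6]
grip_width: 64.6
finger_force: 0.0
top tin cap 622 [ 455.9 -314.8   30.7] [48.5 48.3 14.5]
top tray cap 612 [434.8 286.2  31.2] [48.2 48.4 15.8]
top jar 0
top bottle 262 [649.2 199.1 129. ] [27.2 29.3 20.4]
top neck 0
top pot 653 [440.3 130.4  74.5] [65.  65.  48.9]
side tin cap 282 [ 455.4 -310.1   30.6] [48.6 49.6 13. ]
side tray cap 886 [432.8 289.1  31.2] [50.4 49.6 13.5]
side jar 299 [ 623.6 -186.7   78.8] [50.4 47.9 13.3]
side bottle 259 [647.3 204.  127.4] [29.5 27.5 17. ]
side neck 96 [586.3 -37.2  50.6] [25.5 24.3 11.3]
side pot 1223 [435.7 136.   77.3] [65.8 65.5 49.7]
```

Both caps lie flat (crowns at z≈31), and the bystanders haven't moved. I'm handing the job in.

```bash
python3 -c "
from plant import close_job
print(close_job())"
```

```text
the job is handed in; nothing more can be done
None
```

I tried both caps and handed the job in at about 29 s: the one nearer the brush pot went fully home and is in the oblong tray, the other stopped about 3.5 mm short and is in the round tin, both flat and mouth down, though I viewed 12 pictures against the limit of 10.

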